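Pin the earth link and hold a lug in the weld jig's guard window

ROBOT

A 6-joint arm with a two-finger parallel gripper is mounted at the origin on the work surface. World frame = base frame: x ahead of the robot, y to its left, z up, the work surface at z = 0. Lengths are in m, angles in rad, forces in N, time in s.
With the tool pointing down it reaches from about 0.325 to 0.85 m from the base axis. Payload 15.5 kg.
Tool frame: the origin (TCP) lies midway between the tips of the shut fingers; the grasp point (between the pads) lies 19 mm behind it; z points along the fingers, y is the line along which they close (so a half turn about z gives the same grasp; the last joint's range is limited). The gripper opens to 91 mm and grips with 3 to 60 N. Pads are 32 mm wide; open, the fingers measure 118 mm over their backs; the gripper's body (76 mm by 178 mm) begins 60 mm behind the grasp point.
Start: joints at [-1.27, 0.494, 1.345, -0, 1.302, -0.096], TCP at [0.241, -0.577, 0.191] pointing down, gripper open.
Joint ranges: [-2.91, 2.91], [-0.82, 2.16], [0.22, 2.67], [-1.22, 4.37], [0.12, 2.79], [-3.08, 3.08]. Speed limits (rad/s): [1.89, 1.89, 2.57, 3.01, 3.01, 3.01].

INTERFACE

Orientations are given as a unit quaternion [x, y, z, w].
In Python, from rig import arm, eoat, ik, cams gives the robot as it stands. The module is installed in compiled form; this text tells all that it offers. Calls block until the motion is done:
- arm.move_pose(position, orientation): joint-space move of the TCP to a pose.
- arm.move_linear(position, rotation=None, max_speed=0.15): straight line of the TCP; rotation=None keeps the orientation; max_speed is the mean speed in m/s.
- arm.set_joints(angles): joint-space move.
- eoat.gripper_open() and eoat.close(grip_force=None): open the fingers fully, or close them until they stop; grip_force is the grip in N (None keeps the last).
- arm.dwell(seconds).
- ik(position, orientation): joint angles nearest the present ones, or None.
- cams.read_camera(name): name is "scene" or "top" or "wrist"; returns a dict with "color" (400x640x3 uint8, blue, green, red), "mtx" (3x3 intrinsics, pixels), "D" ([k1, k2, p1, p2, k3] as OpenCV has them; the pictures are not rectified), "world_to_cam" (4x4, takes a point from world to camera coordinates). Camera axes: x right, y down, z forward; pixel columns grow to the right and rows downward; lengths in m; the calibration is good to about 2 mm. A picture is of the moment at which its call begins. There is no depth.
A pose or a line that the arm cannot do raises arm.MotionError and nothing moves.
- arm.job_done(): hands the job in; it is judged then, once.
Readings, each from a call of its own:
- arm.current_t(): time.
- arm.current_joint_positions(): joint angles.
- arm.current_joint_velocities(): joint speeds.
- arm.current_effort(): joint torques, N m.
- arm.current_position(): TCP position.
- arm.current_orientation(): TCP orientation.
- arm.current_wrist_force(): force on the tool from outside, world axes, zero at the start.
- arm.current_torque(): the same for the moment, N m.
- arm.current_opening(): finger opening in m.
- arm.current_grip_force(): force on a finger pad.
Only numpy, scipy, OpenCV 4.12 (cv2) and the standard library are available. Lean on these libraries where they do the work, as an engineer would, in place of code of your own. Each camera call takes 0.05 s, during which the arm holds its last target. There are 200 camera calls.

TASK

First move the thin link pin from its wooden stand to the smaller of the two openings in the terminal block, push it fully home and let go of it. Then take the T-shaped lug out of the rack, pass its shank down through the narrow window in the weld jig's guard plate, press the sprung contact under the window about halfway down, and finish there, still gripping the lug and holding it upright and still against the contact. Leave everything else on the bench as it is.

Things in the scene. Friction and masses are not known exactly. Their poses are not given: they have to be found in the camera images.
- link_pin: Link pin, standing upright in the stand at the start: brass shank 8 mm diameter, 40 mm long, with chamfered tip, below a round black grip 22 mm diameter, 38 mm tall (78 mm overall, about 60 g). Origin at the centre of the shank's tip, z up along the pin. Fully home, the grip's underside sits on the terminal block.
- pin_stand: Wooden stand for the pin, fixed, 60 x 60 x 50 mm, vertical hole 11 mm diameter and 45 mm deep in its middle; the pin hangs in it by its grip, so the grip's underside is at 50 mm height. Origin at the centre of its underside.
- terminal: Grey terminal block, fixed, 60 (x) x 100 (y) x 45 (z) mm, with brass screw heads on top and two vertical openings: a 10 mm one (24 mm to -y of the middle) and a 20 mm one (24 mm to +y). Origin at the centre of its underside. It and the pin stand may change places.
- opening (a point): Centre of the mouth of the terminal block's smaller opening (10 mm diameter with a 1 mm chamfer, 42 mm deep), on the block's top face at 45 mm height; z up.
- rack: Wooden rack, fixed, 76 (x) x 190 (y) x 50 (z) mm, with three slots 42 x 10 mm, 38 mm deep, long along its x, at y = -62, 0 and 62 mm; each holds one upright steel piece, in any order. Origin at the centre of its underside.
- tee_lug: T-shaped steel lug of 8 mm plate, 115 mm tall, about 240 g, upright in a rack slot at the start, its lower end at 12 mm height: shank 40 mm wide and 60 mm long below, head 64 mm wide and 55 mm tall above (square shoulders where they meet). The widest of the three. Origin at the centre of the lower end of the shank; x along its width, y through its thickness, z up. It may be used either way round.
- flat_bar: Plain straight steel bar 40 x 8 x 105 mm with a dark eye, upright in the rack: leave it. Origin at the centre of its lower end.
- neck_lug: Steel lug 95 mm tall with a 40 mm shank and a narrow 22 mm neck, upright in the rack: leave it. Origin at the centre of its lower end.
- jig: Weld jig, fixed: grey frame 150 (x) x 130 (y) mm, open to its front and back (-x, +x), with a steel guard plate 8 mm thick on top, its upper face at 95 mm height. Origin at the centre of its underside.
- window (a point): Centre of the window in the guard plate, on its upper face: a slot right through, 42 mm along the jig's x and 10 mm along its y (2 mm more than the lug's shank each way) with a 1 mm chamfer; axes as the jig's, z up.
- contact_top (a point): Centre of the top of the copper contact, 56 (x) x 30 (y) mm, straight below the window; untouched it lies 40 mm below the guard's upper face. Pressed down it moves straight down.
- contact (a joint): How far the sprung contact is pressed down, m: 0 untouched, 0.016 at its stop. It takes about 5 N to start it moving, 7.5 N at halfway and 10 N at the stop; the lug's weight alone does not press it.
- hammer: Hammer lying on the bench, a bystander. Origin on its underside.
- brush: Brush lying on the bench, a bystander. Origin on its underside.
- offcut: Square aluminium tube offcut 120 x 40 x 40 mm, a bystander. Origin under its middle.
- spray_can: Can 60 mm diameter, 160 mm tall, standing, a bystander. Origin under its middle.
- nut_tray: Open tray 120 x 100 x 40 mm with nuts, a bystander. Origin under its middle.
Not all that is in view belongs to the job. Several things have the shape of the terminal; the one meant has the colours described above.

How it is judged:
By the outcome, as a careful person would: the job done as asked, in the order asked, and still so for the second after the job is handed in, while the arm keeps its last pose, push and grip.
It also fails if it takes over 58 s, if anything falls off the work surface, if the arm or the gripper's body presses on something with over 40 N, if the wrist force passes 120 N, or if a joint passes its speed limit or range.

## Working session

There is one attempt and no reset: what is moved stays moved. The work goes in short steps, each a Python script; the robot and the scene stay as the last script left them, time stands still between calls to the robot, and variables do not carry over. Pictures are saved under pics/ and viewed, at most 10 in all, crops included, and the job is handed in when it is done.

```bash
mkdir -p pics
cat > h.py <<'E'
import numpy as np, cv2
from rig import arm, eoat, ik, cams
def shot(n, f=None):
    d=cams.read_camera(n)
    if f: cv2.imwrite('pics/'+f,d['color']); np.savez('pics/'+f[:-4],**d)
    return d
def ray(d,uv):
    uv=np.array(uv,float).reshape(-1,1,2)
    p=cv2.undistortPoints(uv,d['mtx'],d['D']).reshape(-1,2)
    T=np.array(d['world_to_cam']);R,t=T[:3,:3],T[:3,3]
    return -R.T@t, np.c_[p,np.ones(len(p))]@R
def onz(d,uv,z):
    c,v=ray(d,uv); return c+v*((z-c[2])/v[:,2])[:,None]
def px(d,P):
    T=np.array(d['world_to_cam'])
    return cv2.projectPoints(np.array(P,float).reshape(-1,3),cv2.Rodrigues(T[:3,:3])[0],T[:3,3],d['mtx'],d['D'])[0].reshape(-1,2)
E
python3 - <<'E'
from h import *
for n in('top','scene'):
    d=shot(n,n+'1.png'); print(n,ray(d,[320,200]))
print(arm.current_t(), arm.current_orientation(),arm.current_wrist_force())
E
```

```text
top (array([0.45299845, 0.0423529 , 1.08922863]), array([[ 0.11266001,  0.00136729, -0.99366119]]))
scene (array([ 0.93418726, -0.61290303,  0.62932015]), array([[-0.43183215,  0.6986828 , -0.57105268]]))
0.1 [ 9.80481851e-01  1.96608926e-01 -6.50482442e-05 -5.15102948e-04] [ 0.53976187 -0.18392955 -0.62620006]
```

View pics/top1.png

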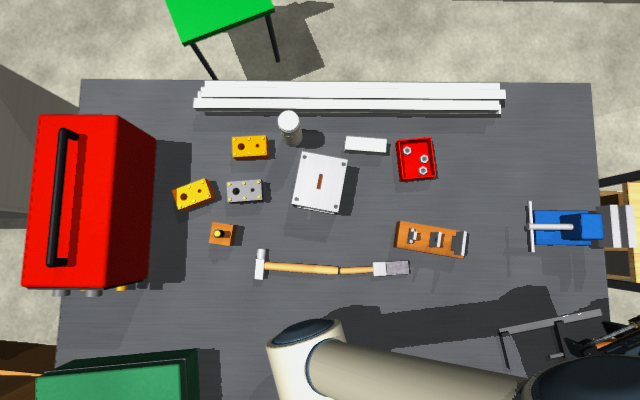

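View pics/scene1.png

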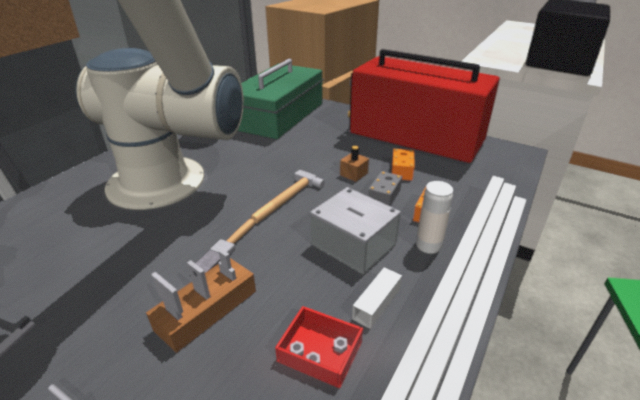

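The top view shows three terminal-shaped blocks: yellow-orange at (249,147), yellow-orange at (192,194) and grey with brass screws at (244,190). The grey one fits the description. The pin stand is at (222,234), the jig window at (320,182), and the rack at (430,238) has its widest piece at its right end, (461,243). I'll enlarge to confirm.

Run:
```python
import cv2,numpy as np
i=cv2.imread('pics/top1.png')
a=cv2.resize(i[165:260,195:355],None,fx=5,fy=5,interpolation=cv2.INTER_CUBIC)
cv2.imwrite('pics/c1.png',a)
a=cv2.resize(i[210:265,385:475],None,fx=5,fy=5,interpolation=cv2.INTER_CUBIC)
s=cv2.imread('pics/scene1.png'); b=cv2.resize(s[230:350,140:260],(450,450),interpolation=cv2.INTER_CUBIC)
c=np.zeros((600,800,3),np.uint8); c[:275,:450]=a; c[150:600,350:800][:, 100:]=b[:,:350]; 
cv2.imwrite('pics/c2.png',c)
```

```text
(no output)
```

View pics/c1.png

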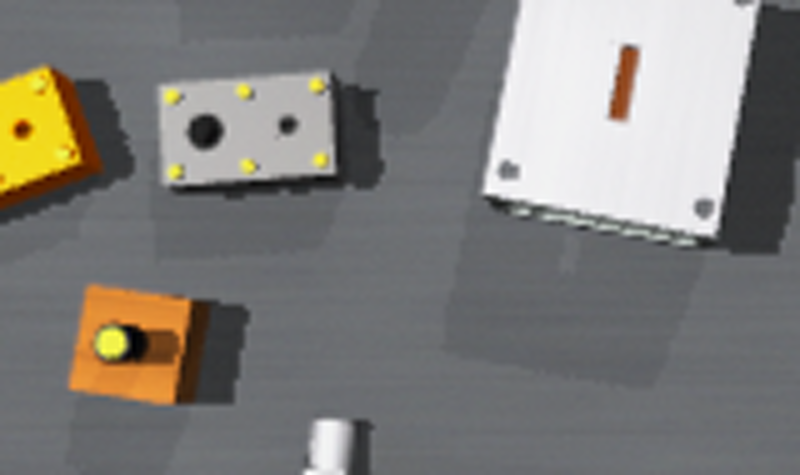

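View pics/c2.png

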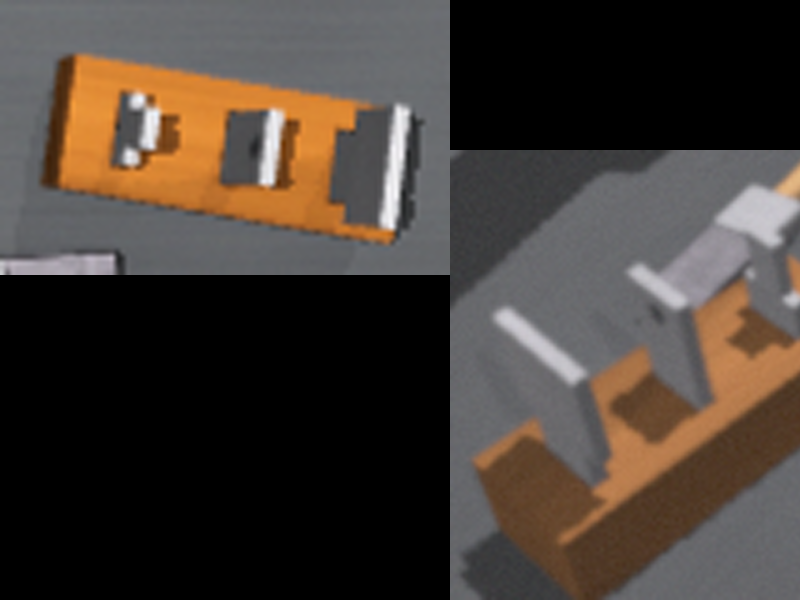

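Crop 1 confirms the grey block with brass screws. Its small opening is at full-image pixel (252.6,190), the large one at (236,191), and the pin's cap is at (217.6,233.6). Crop 2 confirms the widest, shouldered piece (T lug) in the rightmost slot, with its top edge running (465.6,231) to (463,256). Next are the coarse measurements.

```bash
cat >> h.py <<'E'
def blobs(m,x0,y0,x1,y1,amin=5):
    k=np.zeros_like(m,np.uint8); k[y0:y1,x0:x1]=(m[y0:y1,x0:x1]>0)
    n,l,s,c=cv2.connectedComponentsWithStats(k)
    return [(s[i,4],c[i],s[i,:4],(l==i).astype(np.uint8)) for i in np.argsort(-s[1:,4])+1 if s[i,4]>=amin] if n>1 else []
E
python3 - <<'E'
from h import *
np.set_printoptions(precision=4,suppress=True)
d=np.load('pics/top1.npz'); im=d['color']; h=cv2.cvtColor(im,cv2.COLOR_BGR2HSV); H,S,V=[h[...,i].astype(int) for i in range(3)]
yel=(H>24)&(H<35)&(S>120)&(V>120)
for a,c,s,l in blobs(yel,205,222,236,246): print('pin',a,c,onz(d,c,.088))
P=[c for a,c,s,l in blobs(yel,225,175,266,206)]; print('screws',len(P)); Q=onz(d,P,.047); print(Q, Q.mean(0))
for a,c,s,l in blobs((V<60),228,178,262,202,4): print('hole',a,c,onz(d,c,.045))
w=(V>170)&(S<40)
a,c,s,l=blobs(w,285,145,352,218)[0]
cn=cv2.findContours(l,0,2)[0]; cn=max(cn,key=cv2.contourArea).reshape(-1,2)
def rect(Q,n):
    r=cv2.minAreaRect((Q[:,:2]*1000).astype(np.float32)); print(n,r, cv2.boxPoints(r)/1000)
rect(onz(d,cn,.095),'jig')
for a,c,s,l in blobs((H<15)&(S>80),305,165,335,200): 
    cn=max(cv2.findContours(l,0,2)[0],key=cv2.contourArea).reshape(-1,2); print(a,c); rect(onz(d,cn,.095),'win')
for a,c,s,l in blobs(w,455,222,475,262):
    cn=max(cv2.findContours(l,0,2)[0],key=cv2.contourArea).reshape(-1,2); print(a,c); rect(onz(d,cn,.127),'lug')
E
```

```text
pin 29 [216.7586 233.2414] [[0.4722 0.3253 0.088 ]]
screws 5
[[0.6156 0.3082 0.047 ]
 [0.623  0.2245 0.047 ]
 [0.6191 0.2661 0.047 ]
 [0.5754 0.2617 0.047 ]
 [0.5709 0.3042 0.047 ]] [0.6008 0.2729 0.047 ]
hole 30 [235.6333 190.6333] [[0.5962 0.2882 0.045 ]]
hole 24 [254.   200.75] [[0.5673 0.2341 0.045 ]]
hole 5 [251.8 189.4] [[0.6003 0.2415 0.045 ]]
jig ((618.3709716796875, 45.952919006347656), (130.29135131835938, 150.14642333984375), 79.84368896484375) [[ 0.533  -0.0049]
 [ 0.6808 -0.0314]
 [ 0.7038  0.0968]
 [ 0.556   0.1233]]
49 [319.3265 181.2245]
win ((618.1087036132812, 45.97731399536133), (8.68995189666748, 40.03428649902344), 79.43899536132812) [[0.5976 0.0454]
 [0.637  0.038 ]
 [0.6386 0.0466]
 [0.5992 0.0539]]
74 [463.5676 243.1216]
lug ((452.6578063964844, -333.3075256347656), (7.70297384262085, 63.251705169677734), 80.77136993408203) [[ 0.4208 -0.332 ]
 [ 0.4833 -0.3422]
 [ 0.4845 -0.3346]
 [ 0.4221 -0.3244]]
```

Run:
```python
from h import *
from scipy.spatial.transform import Rotation as R
np.set_printoptions(precision=4,suppress=True)
d=shot('wrist')
q=arm.current_orientation();p=arm.current_position()
T=np.eye(4);T[:3,:3]=R.from_quat(q).as_matrix();T[:3,3]=p
X=np.array(d['world_to_cam'])@T   # tool->cam
print(np.linalg.inv(X),'\n',d['mtx'],d['D'])
t=np.load('pics/top1.npz')
print('can top',onz(t,[289,120],.16),'toolbox edge',onz(t,[[155,135],[155,135]],.25)[0],onz(t,[[155,135]],.1), 'redbottom',onz(t,[150,280],0.05))
for yaw in (0,-90,90,180):
  for pos in ([.472,.325,.058],[.472,.325,.22],[.6,.2415,.12],[.6,.2415,.053]):
    r=R.from_euler('z',yaw,degrees=True)*R.from_euler('x',180,degrees=True)
    print(yaw,pos,ik(pos,r.as_quat()))
for yaw in (-10,170):
  for pos in ([.453,-.333,.086],[.453,-.333,.25],[.618,.046,.121],[.618,.046,.25]):
    r=R.from_euler('z',yaw,degrees=True)*R.from_euler('x',180,degrees=True)
    print(yaw,pos,ik(pos,r.as_quat()))
```

```text
[[-0.0006 -0.96   -0.28    0.0796]
 [ 1.     -0.0004 -0.0007 -0.0007]
 [ 0.0006 -0.28    0.96   -0.1932]
 [ 0.      0.      0.      1.    ]] 
 [[306.2014   0.     319.636 ]
 [  0.     306.2014 194.5737]
 [  0.       0.       1.    ]] [0.001 0.    0.    0.    0.   ]
can top [[0.7698 0.1275 0.16  ]] toolbox edge [0.6993 0.436  0.25  ] [[0.7433 0.5064 0.1   ]] redbottom [[0.3409 0.517  0.05  ]]
0 [0.472, 0.325, 0.058] [ 0.4988  0.583   1.617  -0.      0.9416  2.0696]
0 [0.472, 0.325, 0.22] [ 0.4988  0.3932  1.437  -0.      1.3113  2.0696]
0 [0.6, 0.2415, 0.12] [ 0.2904  0.5939  1.3694 -0.      1.1783  1.8612]
0 [0.6, 0.2415, 0.053] [ 0.2904  0.6717  1.4272 -0.      1.0428  1.8612]
-90 [0.472, 0.325, 0.058] [ 0.4988  0.583   1.617   0.      0.9416 -2.6428]
-90 [0.472, 0.325, 0.22] [ 0.4988  0.3932  1.437   0.      1.3113 -2.6428]
-90 [0.6, 0.2415, 0.12] [ 0.2904  0.5939  1.3694  0.      1.1783 -2.8512]
-90 [0.6, 0.2415, 0.053] [ 0.2904  0.6717  1.4272  0.      1.0428 -2.8512]
90 [0.472, 0.325, 0.058] [ 0.4988  0.583   1.617  -0.      0.9416  0.4988]
90 [0.472, 0.325, 0.22] [ 0.4988  0.39
[... 390 characters left out ...]
  1.1783 -1.2804]
180 [0.6, 0.2415, 0.053] [ 0.2904  0.6717  1.4272  0.      1.0428 -1.2804]
-10 [0.453, -0.333, 0.086] [-0.7401  0.5318  1.6206 -0.      0.9891  1.0052]
-10 [0.453, -0.333, 0.25] [-0.7401  0.3517  1.4183 -0.      1.3717  1.0052]
-10 [0.618, 0.046, 0.121] [-0.022   0.5578  1.4405 -0.      1.1433  1.7233]
-10 [0.618, 0.046, 0.25] [-0.022   0.4383  1.2762 -0.      1.4271  1.7233]
170 [0.453, -0.333, 0.086] [-0.7401  0.5318  1.6206  0.      0.9891 -2.1364]
170 [0.453, -0.333, 0.25] [-0.7401  0.3517  1.4183  0.      1.3717 -2.1364]
170 [0.618, 0.046, 0.121] [-0.022   0.5578  1.4405  0.      1.1433 -1.4183]
170 [0.618, 0.046, 0.25] [-0.022   0.4383  1.2762  0.      1.4271 -1.4183]
```

```bash
cat >> h.py <<'E'
from scipy.spatial.transform import Rotation as Rot
np.set_printoptions(precision=4,suppress=True)
def qy(deg): return (Rot.from_euler('z',deg,degrees=True)*Rot.from_euler('x',180,degrees=True)).as_quat()
def hsv(im):
    h=cv2.cvtColor(im,cv2.COLOR_BGR2HSV); return [h[...,i].astype(int) for i in range(3)]
def st(): print('t',arm.current_t(),'p',arm.current_position(),'F',arm.current_wrist_force(),'open',arm.current_opening(),'grip',arm.current_grip_force())
E
python3 - <<'E'
from h import *
arm.move_pose([.53,.29,.2],qy(-90)); st()
d=shot('wrist','w1.png')
print(px(d,[[.472,.325,.088],[.6,.2415,.045],[.6,.288,.045]]))
E
```

```text
t 3.3417 p [0.5303 0.2895 0.2   ] F [ 0.3459  0.8556 -0.0927] open 0.091469904659648 grip 0.0
[[374.5806 217.0687]
 [257.2579 133.7596]
 [259.6119 174.3923]]
```

View pics/w1.png

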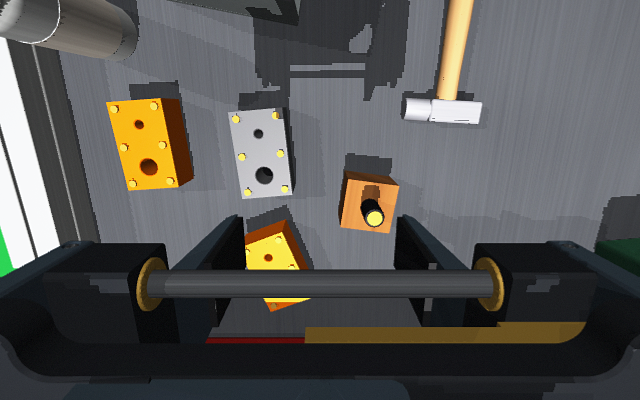

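The wrist view shows the pin cap at (375,218), the grey block's small hole at (258,133) and its large hole at (264,176). All three lie within a few pixels of the predictions from the top camera.

Run:
```python
from h import *
d=np.load('pics/w1.npz'); H,S,V=hsv(d['color'])
yel=(H>22)&(H<35)&(S>100)&(V>120)
for a,c,s,l in blobs(yel,355,200,395,235): print('cap',a,c,s,onz(d,c,.088))
P=[c for a,c,s,l in blobs(yel,225,105,295,200)]; Q=onz(d,P,.047); print(len(P),Q,Q.mean(0))
for a,c,s,l in blobs(V<75,240,120,282,190,15): print('hole',a,c,s,onz(d,c,.045))
```

```text
cap 181 [374.5083 218.0663] [367 211  16  15] [[0.472  0.3261 0.088 ]]
6 [[0.6228 0.2252 0.047 ]
 [0.5752 0.263  0.047 ]
 [0.6191 0.2665 0.047 ]
 [0.6155 0.3085 0.047 ]
 [0.5714 0.3046 0.047 ]
 [0.5801 0.2215 0.047 ]] [0.5974 0.2649 0.047 ]
hole 224 [263.942  174.9286] [256 167  17  17] [[0.595  0.2886 0.045 ]]
hole 61 [258.     133.4262] [254 129   9   9] [[0.5991 0.2411 0.045 ]]
```

Run:
```python
from h import *
arm.move_pose([.472,.3257,.13],qy(-90))
arm.move_linear([.472,.3257,.058]); st()
eoat.close(25); st()
arm.move_linear([.472,.3257,.125]); st()
arm.move_linear([.5993,.2411,.120],max_speed=.2); arm.dwell(.2); st()
d=shot('wrist','w2.png'); print(px(d,[[.5993,.2411,.045],[.5993,.2411,.071]]))
i=cv2.imread('pics/w2.png'); cv2.imwrite('pics/c3.png',cv2.resize(i[100:300,200:440],None,fx=3,fy=3,interpolation=cv2.INTER_CUBIC))
```

```text
t 4.5 p [0.473  0.3258 0.0589] F [-0.0214  0.1986  0.6297] open 0.09120944425235845 grip 0.0
t 5.5833 p [0.472  0.3257 0.058 ] F [ 0.4407 -0.8576 -0.1148] open 0.02057230662449331 grip 24.99839812517166
t 6.1833 p [0.4717 0.3255 0.1245] F [-0.3598 -1.3522 -0.8548] open 0.02081206270470252 grip 24.997583627700806
t 7.3 p [0.5985 0.2418 0.1202] F [ 0.2912 -0.3192 -1.5253] open 0.020675622380847383 grip 24.99773383140564
[[318.7674 194.0246]
 [318.6971 202.7308]]
```

View pics/c3.png

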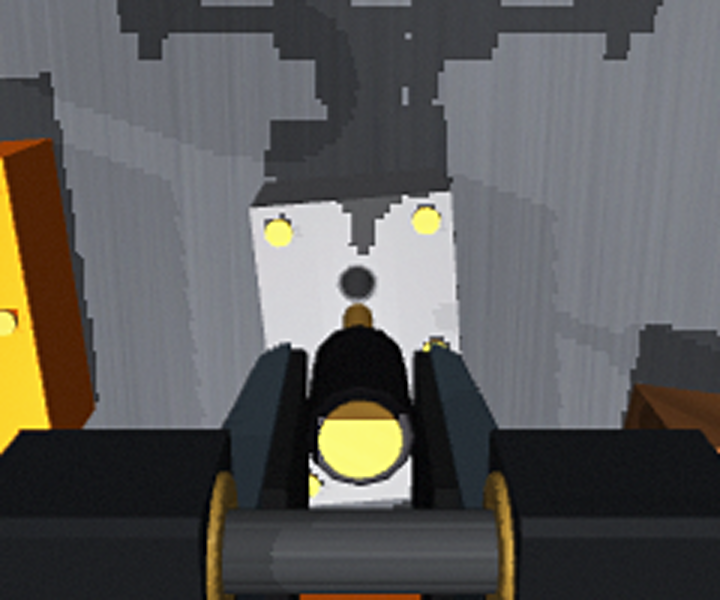

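The crop shows the small hole at full-image pixel (319,194), exactly as predicted, and the pin tip's front edge at about (319,201). Next I'll check the settled pose and the tip's offset numerically.

Run:
```python
from h import *
for k in range(4): print(arm.current_position()); 
arm.dwell(.3); print(arm.current_position(),arm.current_joint_velocities(),Rot.from_quat(arm.current_orientation()).as_matrix()[:,2])
d=shot('wrist'); H,S,V=hsv(d['color'])
print('R-B and V columns at 319'); im=d['color'].astype(int)
for y in range(186,214): print(y,[tuple(im[y,x]) for x in (317,319,321)])
br=(S>100)&(H<28)
for a,c,s,l in blobs(br,305,190,335,215): print('brass',a,c,s)
for a,c,s,l in blobs(V<110,308,182,330,200): print('hole',a,c,s,onz(d,c,.045))
print(px(d,[[.5993,.2411,.045],[.5993,.2371,.072],[.5993,.2381,.072],[.5993,.2371,.075],[.5953,.2411,.08],[.6033,.2411,.08]]))
```

```text
[0.5987 0.2417 0.1202]
[0.5987 0.2417 0.1202]
[0.5987 0.2417 0.1202]
[0.5987 0.2417 0.1202]
[0.5992 0.2412 0.12  ] [-0.0017  0.0018 -0.0001  0.0009  0.0023 -0.0004] [ 0.  0. -1.]
R-B and V columns at 319
186 [(np.int64(219), np.int64(215), np.int64(215)), (np.int64(219), np.int64(215), np.int64(216)), (np.int64(219), np.int64(215), np.int64(215))]
187 [(np.int64(219), np.int64(215), np.int64(215)), (np.int64(221), np.int64(218), np.int64(217)), (np.int64(219), np.int64(215), np.int64(215))]
188 [(np.int64(223), np.int64(220), np.int64(220)), (np.int64(227), np.int64(224), np.int64(223)), (np.int64(225), np.int64(221), np.int64(222))]
189 [(np.int64(191), np.int64(188), np.int64(189)), (np.int64(125), np.int64(123), np.int64(122)), (np.int64(164), np.int64(160), np.int64(160))]
190 [(np.int64(101), np.int64(97), np.int64(97)), (np.int64(55), np.int64(54), np.int64(54)), (np.int64(58), np.int64(56), np.int64(56))]
191 [(np.int64(55), np.int64(52), np.int64(51)), (np.int64(56), np.int64(55), np.int64(56)), (np.int64(50), np.int64(48), np.int64(49))]
192 [(np.int64(54), np.int64(51), np.
[... 2618 characters left out ...]
int64(12), np.int64(12)), (np.int64(12), np.int64(10), np.int64(10)), (np.int64(14), np.int64(12), np.int64(13))]
212 [(np.int64(14), np.int64(13), np.int64(12)), (np.int64(13), np.int64(13), np.int64(11)), (np.int64(14), np.int64(13), np.int64(14))]
213 [(np.int64(12), np.int64(9), np.int64(11)), (np.int64(14), np.int64(10), np.int64(9)), (np.int64(12), np.int64(7), np.int64(10))]
brass 63 [318.9524 205.254 ] [315 201   9   9]
hole 93 [319.4409 194.5161] [314 190  12  10] [[0.5994 0.2409 0.045 ]]
hole 11 [320.1818 182.5455] [317 182   7   3] [[0.5987 0.2296 0.045 ]]
[[319.5391 194.7527]
 [319.5368 199.2842]
 [319.5375 200.4417]
 [319.5369 200.369 ]
 [324.5195 206.9766]
 [314.56   206.9822]]
```

Run:
```python
from h import *
arm.move_linear([.599,.2408,.095],max_speed=.08); arm.dwell(.3); st()
arm.move_linear([.599,.2408,.08],max_speed=.05); st()
f0=arm.current_wrist_force()[2]
if abs(f0)<8:
    arm.move_linear([.599,.2408,.056],max_speed=.06); st()
    z=.056
    while z>.0505:
        z-=.001; arm.move_linear([.599,.2408,z],max_speed=.03); arm.dwell(.1); st()
        if arm.current_wrist_force()[2]>10: break
```

```text
t 8.4667 p [0.5992 0.2409 0.0954] F [-0.318  -1.4923  0.173 ] open 0.020511261291302915 grip 24.997563064098358
t 8.9167 p [0.5987 0.2407 0.0795] F [0.1103 0.9802 0.4756] open 0.020889906960155857 grip 24.9967423081398
t 9.4667 p [0.5989 0.2408 0.0557] F [-0.2693  0.6036 -0.3159] open 0.020863010416654518 grip 24.999540746212006
t 9.8167 p [0.5991 0.2408 0.0552] F [-0.5797 -0.5415 -0.8329] open 0.020699020109079237 grip 24.999530911445618
t 10.1667 p [0.599  0.2408 0.054 ] F [-0.1223  0.3218 -0.3971] open 0.02067083259019965 grip 24.999541640281677
t 10.5167 p [0.599  0.2408 0.053 ] F [0.0336 0.2837 0.1499] open 0.020349413299591945 grip 24.99917507171631
t 10.8667 p [0.5994 0.2409 0.0528] F [-1.4294 -0.7328 10.7531] open 0.0206229254796188 grip 25.001830458641052
```

Run:
```python
from h import *
eoat.gripper_open(); st()
arm.move_linear([.599,.2408,.2],max_speed=.2)
d=shot('wrist','w3.png'); H,S,V=hsv(d['color'])
yel=(H>22)&(H<35)&(S>100)&(V>120)
pp=px(d,[.5992,.241,.083])[0]; print('exp',pp)
x,y=pp.astype(int)
for a,c,s,l in blobs(yel,x-15,y-15,x+15,y+15,60): print('cap',a,c,s,onz(d,c,.083))
arm.move_pose([.618,.046,.22],qy(170)); arm.dwell(.4); st()
d=shot('wrist','w4.png'); print(px(d,[.618,.046,.095]))
arm.move_pose([.453,-.333,.23],qy(170)); arm.dwell(.4); st()
d=shot('wrist','w5.png'); print(px(d,[[.453,-.333,.127],[.4215,-.3282,.127],[.484,-.3384,.127]]))
a=cv2.imread('pics/w3.png'); b=cv2.imread('pics/w4.png'); c=cv2.imread('pics/w5.png')
m=np.zeros((600,800,3),np.uint8); m[:300,:400]=a[50:350,120:520]; m[:300,400:]=b[50:350,120:520]; m[300:,:400]=c[50:350,120:520]; cv2.imwrite('pics/m1.png',m)
```

```text
t 12.0083 p [0.599  0.2408 0.052 ] F [0.4042 0.2467 0.8089] open 0.09113954381999832 grip 0.0
exp [318.583  184.2599]
cap 191 [318.5759 184.1885] [311 177  16  15] [[0.5992 0.2409 0.083 ]]
t 14.6917 p [0.618  0.0462 0.22  ] F [ 0.469   0.1404 -0.2638] open 0.09115666271813021 grip 0.0
[[318.7784 182.7233]]
t 16.6667 p [ 0.4532 -0.3328  0.23  ] F [-0.1651 -0.2132  1.0234] open 0.09120872583836832 grip 0.0
[[318.65   187.8807]
 [317.8512 156.2209]
 [318.7456 217.4   ]]
```

View pics/m1.png

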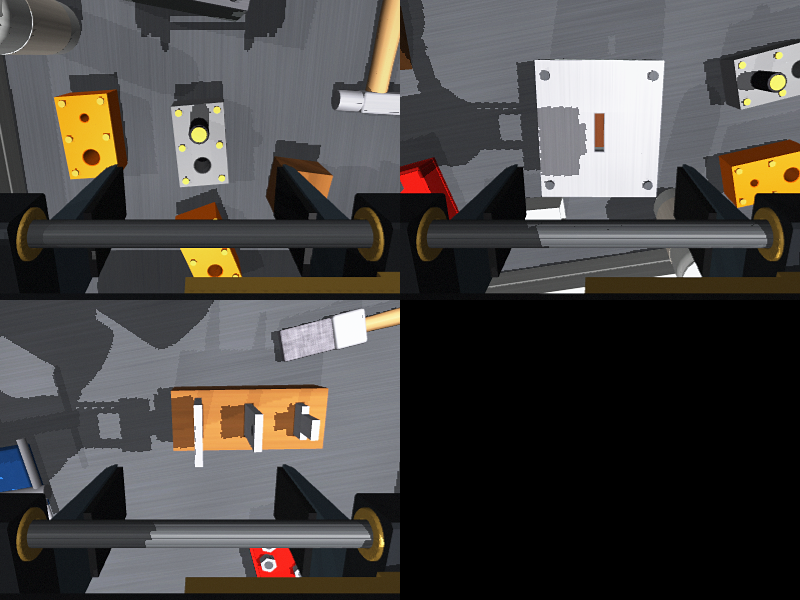

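The mosaic shows the pin home in the small opening, its cap exactly where predicted. The jig window is at w4 pixel (320,182). The T lug's top edge is at w5 x≈318, y≈152–217, with the hammer and the other two pieces clear of it. Next is a fine measurement.

Run:
```python
from h import *
def rect(d,l,z,n):
    cn=max(cv2.findContours(l,0,2)[0],key=cv2.contourArea).reshape(-1,2)
    r=cv2.minAreaRect((onz(d,cn,z)[:,:2]*1000).astype(np.float32)); b=cv2.boxPoints(r)
    e=max((b[1]-b[0],b[2]-b[1]),key=np.linalg.norm); print(n,r[0],r[1],'yaw',np.degrees(np.arctan2(e[1],e[0])), 'cen',onz(d,np.argwhere(l)[:,::-1].mean(0),z))
d=np.load('pics/w4.npz'); H,S,V=hsv(d['color'])
for thr in (60,90,120):
  for a,c,s,l in blobs((S>60)|(V<thr),308,155,335,210,50): print(a,s); rect(d,l,.095,'win%d'%thr)
a,c,s,l=blobs((V>100)&(S<40),245,100,390,250)[0]; rect(d,l,.095,'plate')
P=[c for a,c,s,l in blobs(V<140,250,105,390,245,20) if a<200]; print(P,onz(d,P,.096))
d=np.load('pics/w5.npz'); H,S,V=hsv(d['color'])
for a,c,s,l in blobs((V>200)&(S<60),300,140,335,225,50): print(a,s); rect(d,l,.127,'lug')
for a,c,s,l in blobs((V>200)&(S<60),350,140,400,225,30): print(a,s); rect(d,l,.117,'bar')
for thr in (150,):
  for a,c,s,l in blobs((H<25)&(S>90)&(V>100),270,125,470,215,500): print(a,s); rect(d,l,.05,'rack')
```

```text
298 [315 163   9  34]
win60 (614.8300170898438, 46.73522186279297) (8.672159194946289, 36.17135238647461) yaw -9.831081 cen [[0.615  0.0468 0.095 ]]
298 [315 163   9  34]
win90 (614.8300170898438, 46.73522186279297) (8.672159194946289, 36.17135238647461) yaw -9.831081 cen [[0.615  0.0468 0.095 ]]
322 [315 163   9  39]
win120 (617.625244140625, 46.23407745361328) (8.705290794372559, 41.851016998291016) yaw -9.831239 cen [[0.6166 0.0466 0.095 ]]
plate (614.2857055664062, 44.19169616699219) (163.01905822753906, 162.53125) yaw 79.993416 cen [[0.6083 0.0501 0.095 ]]
[array([291.777 , 216.0647]), array([264.5   , 124.7949]), array([367.1014, 234.6522]), array([269.4769, 234.1077]), array([296.35  , 166.0833]), array([277.    , 160.1455]), array([319., 199.]), array([274.7333, 208.0667]), array([289.9167, 164.75  ]), array([294.6364, 203.0455]), array([274.6818, 183.6364])] [[ 0.6498  0.0102  0.096 ]
 [ 0.5488  0.0025  0.096 ]
 [ 0.6863  0.089   0.096 ]
 [ 0.6666 -0.0187  0.096 ]
 [ 0.5959  0.026   0.096 ]
 [ 0.5862  0.0073  0.096 ]
 [ 0.6357  0.0431  0.096 ]
 [ 0.6375 -0.0063  0.096 ]
 [ 0.5934  0.0196  0.096 ]
 [ 0.6356  0.0162  0.096 ]
 [ 0.6106 -0.0005  0.096 ]]
469 [313 155  10  62]
lug (451.34442138671875, -333.4596252441406) (7.831704139709473, 63.173587799072266) yaw -8.4360285 cen [[ 0.4502 -0.3331  0.127 ]]
290 [374 165   9  37]
bar (461.4725341796875, -272.31671142578125) (7.934412956237793, 38.29846954345703) yaw -9.470143 cen [[ 0.4611 -0.2723  0.117 ]]
7328 [291 138 157  63]
rack (461.2573547363281, -272.1035461425781) (190.19570922851562, 76.27548217773438) yaw 80.91857 cen [[ 0.4572 -0.2754  0.05  ]]
```

Run:
```python
from h import *
c=np.array([.4514,-.3334]); ry=np.array([.158,.987]); q=qy(170.9)
P=lambda o,z:[*(c-o*ry),z]
arm.move_linear(P(.006,.15),rotation=q,max_speed=.15); arm.dwell(.2)
arm.move_linear(P(.006,.086),max_speed=.1); st()
eoat.close(3); st()
arm.move_linear(P(0,.086),max_speed=.02); arm.dwell(.3); st()
eoat.close(3); st()
```

```text
t 18.3917 p [ 0.4507 -0.3396  0.0864] F [ 0.1679 -1.1842  0.3333] open 0.09131126907283768 grip 0.0
t 19.6083 p [ 0.4505 -0.3391  0.086 ] F [1.1581 3.4587 1.1932] open 0.008921900376535322 grip 3.021411672234535
t 20.3583 p [ 0.4514 -0.3334  0.086 ] F [ 0.5096  0.1278 -0.5483] open 0.008364310123832845 grip 3.0005015060305595
t 20.575 p [ 0.4514 -0.3334  0.086 ] F [ 0.6275 -0.2963 -0.8149] open 0.007574950934713342 grip 3.0004049465060234
```

Run:
```python
from h import *
eoat.close(40); st()
c=[.4514,-.3334]
arm.move_linear([*c,.12],max_speed=.08); st()
arm.move_linear([*c,.215],max_speed=.15)
q=qy(170); w=[.6178,.0461]
arm.move_linear([*w,.215],rotation=q,max_speed=.2)
arm.move_linear([*w,.185],max_speed=.1); arm.dwell(.6); st()
d=shot('wrist','w6.png')
u=np.array([np.cos(np.radians(-10)),np.sin(np.radians(-10))]); v=np.array([-u[1],u[0]])
zt=.185-.074
K=[[*(np.array(w)+a*u+b*v),zt] for a,b in((-.02,-.004),(-.02,.004))]+[[*(np.array(w)+a*u+b*v),.095] for a,b in((-.021,-.005),(-.021,.005))]
print(px(d,K))
i=cv2.imread('pics/w6.png'); cv2.imwrite('pics/c6.png',cv2.resize(i[110:230,250:390],None,fx=5,fy=5,interpolation=cv2.INTER_CUBIC))
```

```text
t 20.7917 p [ 0.4514 -0.3334  0.086 ] F [ 0.1621 -0.4897 -1.1553] open 0.007906529416395799 grip 39.99996721744537
t 21.3667 p [ 0.4513 -0.3333  0.12  ] F [ 0.8255  0.2454 -3.0862] open 0.007822656247707801 grip 39.9994021654129
t 25.425 p [0.6178 0.0461 0.1851] F [-0.5422  0.1013 -2.6194] open 0.007659276400060518 grip 39.99942362308502
[[314.305  174.7421]
 [323.269  174.7368]
 [313.5184 170.012 ]
 [324.1373 170.0057]]
```

View pics/c6.png

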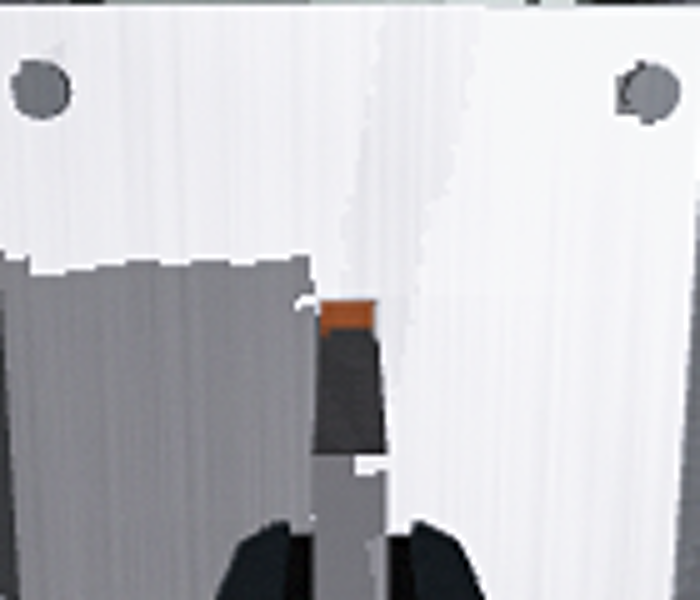

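The crop shows the window's near end at full-image row ≈169.7 and the lug's tip edge at row ≈175.8, with both centred on column ≈319.5. I'll measure the edges at sub-pixel level.

Run:
```python
from h import *
d=np.load('pics/w6.npz'); im=d['color'].astype(int)
for y in (170,171,172,173,174,175,176,177,178,180,185,190,195,199,203,208): print(y,im[y,308:332].mean(1).astype(int))
print('col319 ',[ (y,tuple(map(int,im[y,319]))) for y in range(166,182)])
w=np.array([.6178,.0461]);u=np.array([np.cos(np.radians(-10)),np.sin(np.radians(-10))]); v=np.array([-u[1],u[0]])
f=lambda a,b,z:[*(w+a*u+b*v),z]
print(px(d,[f(-.02,-.004,.171),f(-.02,.004,.171),f(-.032,-.004,.171),f(-.032,.004,.171),f(-.032,-.004,.2),f(-.032,.004,.2),f(.02,.004,.111)]))
```

```text
170 [132 242 248 250 250 217 135 121 120 122 120 119 115 113 109 109 101 176
 230 232 233 232 230 231]
171 [132 249 165 142 142 205 110  81  83  88  86  88  86  86  83  81 115 200
 232 233 235 233 230 231]
172 [133 142 130 135 134 210 112  83  86  89  89  89  87  87  85  82 119 201
 231 233 234 232 229 231]
173 [137 131 133 137 138  96  85  85  86  89  90  87  89  89  86  82 117 202
 232 233 235 231 230 232]
174 [138 132 134 137 142  85  87  89  87  91  92  91  93  92  86  84 118 201
 232 233 235 233 230 232]
175 [137 133 134 141 141  90  76  77  72  74  74  73  73  71  73  68 111 203
 233 233 235 232 230 240]
176 [138 133 135 140 139  91  76  70  55  51  52  55  52  52  52  48 101 203
 233 234 234 232 229 240]
177 [139 134 135 139 142  90  60  63  56  54  54  55  55  55  54  49  74 179
 233 235 235 232 230 240]
178 [139 133 136 140 144  90  55  55  54  56  56  53  55  57  54  55  49  95
 232 235 234 232 230 241]
180 [137 136 134 139 143  90  51  54  56  56  54  55  59  56  53  55  53  41
 234 236 235 233 230 240]
185 [140 135 136 141 144  81  55  54  55  54  52  55  53  58  57  57  
[... 359 characters left out ...]
143 126 116 119 117 119 118 117 116 111 236 236 235 236 238
 239 241 244 239 238 239]
208 [143 138 136 142 124 118 117 119 118 118 120 119 120 119 118 119 119 118
 112 187 245 240 238 240]
col319  [(166, (240, 236, 236)), (167, (241, 236, 237)), (168, (244, 239, 239)), (169, (231, 221, 216)), (170, (90, 111, 157)), (171, (42, 77, 147)), (172, (43, 77, 147)), (173, (41, 76, 146)), (174, (43, 79, 152)), (175, (50, 67, 103)), (176, (57, 54, 54)), (177, (57, 55, 53)), (178, (56, 52, 52)), (179, (58, 57, 56)), (180, (57, 55, 55)), (181, (59, 57, 56))]
[[312.896  193.253 ]
 [324.2545 193.2462]
 [312.7797 176.6148]
 [324.3176 176.608 ]
 [311.7532 187.3576]
 [325.0328 187.3498]
 [323.1507 216.8592]]
```

The lug sits about 0.65 mm too far along the window's +y and 0.3 mm along its +x. I'll correct most of that and go down watching the force.

Run:
```python
from h import *
w=[.6175,.0456]
arm.move_linear([*w,.176],max_speed=.06); arm.dwell(.5); st(); f0=np.array(arm.current_wrist_force())
z=.176
while z>.1305:
    z-=.004 if z<.155 else .003
    arm.move_linear([*w,z],max_speed=.04); F=np.array(arm.current_wrist_force())-f0; print(round(z,3),F)
    if np.linalg.norm(F)>8: break
st()
```

```text
t 26.275 p [0.6175 0.0456 0.176 ] F [ 0.6202 -1.0426 -2.3296] open 0.007691431817992096 grip 39.999398589134216
0.173 [0.0982 2.0844 0.1474]
0.17 [-0.2646  1.163   0.8852]
0.167 [-0.7409  0.8186 -0.6255]
0.164 [ 0.1945  1.2475 -0.0768]
0.161 [-1.2101  1.1224  0.4439]
0.158 [-0.3789  1.8423  1.1556]
0.155 [-0.4877  1.935   0.0204]
0.151 [0.3069 0.5847 0.4525]
0.147 [-0.59    0.9684  0.2138]
0.143 [-0.0687  0.7688 -0.9871]
0.139 [-0.9327  1.7052  0.3466]
0.135 [-0.5445  0.7896 -0.9569]
0.131 [-0.3527  1.5828  0.7668]
0.127 [0.9029 1.2479 5.5522]
t 29.775 p [0.618  0.0456 0.1272] F [1.5231 0.2053 3.2226] open 0.007835734718281247 grip 40.0008898973465
```

Run:
```python
from h import *
for z in (.124,.121): arm.move_linear([.6175,.0456,z],max_speed=.03); arm.dwell(.3); st()
F=[]
for k in range(10): arm.dwell(.05); F.append(arm.current_wrist_force())
print(np.mean(F,0)); print(arm.current_position(),arm.current_torque(),arm.current_opening())
d=shot('scene','s2.png'); w=shot('wrist','w7.png')
a=cv2.resize(cv2.imread('pics/s2.png')[150:290,280:430],(430,400),interpolation=cv2.INTER_CUBIC); b=cv2.resize(cv2.imread('pics/w7.png')[120:320,230:410],(360,400))
cv2.imwrite('pics/m2.png',np.hstack([a,b]))
```

```text
t 30.325 p [0.6178 0.0456 0.1242] F [2.1073 0.4686 5.1166] open 0.0078943514018411 grip 40.001129508018494
t 30.875 p [0.6177 0.0456 0.1212] F [ 1.6862 -0.8221  3.674 ] open 0.007637878766371275 grip 40.00132083892822
[ 2.2952 -0.2174  4.8647]
[0.6177 0.0456 0.1212] [ 0.0234 -0.7226 -0.0408] 0.007745280993914658
```

View pics/m2.png

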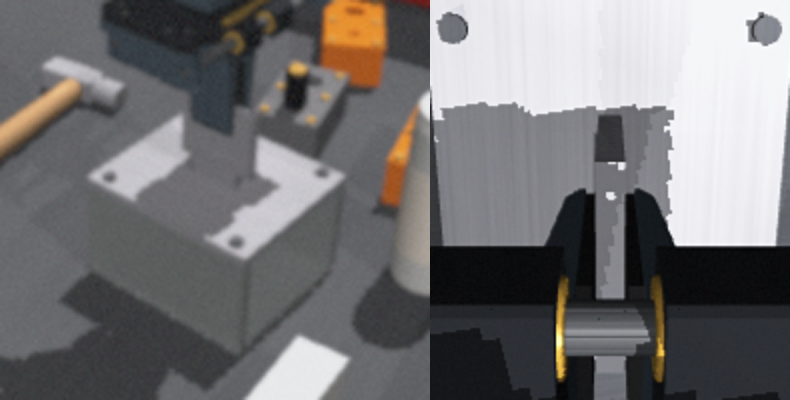

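The scene crop shows the lug upright, its shank through the window and gripped by the head, with the pin's cap still standing in the grey block. In the wrist crop the head's end spans rows ≈177–200, unchanged since the hover, so it hasn't tilted. The force above the lug's weight is about 7.4 N and the tip height is 47 mm, which is halfway.

Run:
```python
from h import *
st(); print(arm.job_done())
```

```text
t 31.475 p [0.6177 0.0456 0.1212] F [2.1613 0.1093 5.4819] open 0.007591023835144987 grip 40.00125825405121
the job is handed in; nothing more can be done
None
```

I handed the job in at 31.5 s: the pin is home in the small opening and released, and the T lug is through the window, still gripped upright and pressing the contact about halfway (about 7.4 N by the wrist force).

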